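# Steady the drip hook and hang the slide rack to drain

### The arm

A 6-joint arm with a two-finger parallel gripper is mounted at the origin on a cart in front of the work surface, level with it; the furniture and walls round the work are solid. World frame = base frame: x ahead of the robot, y to its left, z up, the work surface at z = 0. Lengths are in m, angles in rad, forces in N, time in s.
With the tool pointing down it reaches from about 0.375 to 0.9 m from the base axis. Payload 3.1 kg.
Tool frame: the origin (TCP) lies midway between the tips of the shut fingers; the grasp point (between the pads) lies 19 mm behind it; z points along the fingers, y is the direction in which the jaws open and shut (so a half turn about z gives the same grasp; the last joint's range is limited). The gripper opens to 85 mm and grips with 20 to 120 N. Pads are 22 mm wide; open, the fingers measure 114 mm over their backs; the gripper's body (76 mm by 85 mm) begins 54 mm behind the grasp point. The pads swing forward as they close: fully open they stand 13 mm farther back than shut.
Start: joints at [-0.178, 0.527, 1.433, -0, 1.181, -0.178], TCP at [0.625, 0, 0.211] pointing down, gripper open.
Joint ranges: [-3.08, 3.08], [-0.75, 2.2], [0.22, 2.44], [-1.43, 4.57], [0, 2.65], [-2.85, 2.85]. Speed limits (rad/s): [2.79, 2.79, 3.14, 3.14, 3.14, 3.14].

### API

Orientations are given as a unit quaternion [x, y, z, w].
In Python, from station import manip gives the robot as it stands. The module is installed in compiled form; this text tells all that it offers.
- The arm moves only by the tool jog_arm, never from a script. Its argument "commands" is a list of rows, each an object with "xyz": the shift along the world's x, y, z in m, a list of three; "rot": the turn, a rotation vector about the world's x, y, z in rad, a list of three. A call has 1 to 5 rows; each row shifts and turns the commanded pose from where the row before left it; what a row does not reach is not made up. A row lasts 1/12 s, in which the tool goes at most 41.7 mm and 7.16 degrees, less where a joint would pass 70% of its speed; a pose out of reach is approached as far as the arm can. A call is refused whole if a number of a shift passes 0.0417 or a number of a turn 0.125, either way. A call with a gripper value outside its range is refused whole. "fingers" is the opening, from 0 (shut) to 1 (fully open), set as the call begins (left out, the last holds). The fingers move at their own pace and stop on an object; "grip_force" is the grip in N (left out, the last holds). Time passes only in rows, so rows that do not move let the fingers close. It gives the time, the measured TCP pose, the force and the opening at its end, in the units of the state.
- manip.sense(): the state, without advancing time (a new reading comes with each control period).
- manip.snapshot(name): name is "scene" or "side" or "wrist"; returns the picture (384x512x3 uint8, blue, green, red); there is no depth.
- manip.camera_info(name): a dict with "K" (3x3 intrinsics, pixels), "rvec" (rotation vector, rad) and "tvec" (3), from world to camera coordinates, as OpenCV has them. Camera axes: x right, y down, z forward; pixel columns grow to the right and rows downward; lengths in m; the calibration is good to about 2 mm. A picture is of the moment at which its call begins: read the wrist's pose just before it. camera_info takes no time and is no camera call; for the wrist camera it gives the pose at the moment of the call.
- manip.sign_off(): hands the job in, once; it reports no verdict.
The state is a dict: "t": time; "q": joint angles; "qd": joint speeds; "tau": joint torques, N m; "tcp_pos": TCP position; "tool_rot": TCP orientation; "force": force on the tool from outside, world axes, zero at the start; "ft_torque": the same for the moment, N m; "finger_gap": opening from 0.0 (shut) to 1.0 (fully open).
Only numpy, scipy, OpenCV 4.12 (cv2) and the standard library are available. Lean on these libraries where they do the work, as an engineer would, in place of code of your own. Each camera call takes 0.05 s, during which the arm holds its last target. There are 200 camera calls.

### The job

The hook of the drip stand is swinging. First, with empty fingers and before lifting anything, steady the hook by touch and let go so that it hangs still by itself; then pick up the rectangular slide rack by its grip block, slide its bail over the toe of the hook and lower it so that it hangs still and upright from the hook, over the drip tray. Leave the round pail where it stands.

Things in the scene. Friction and masses are not known exactly. Their poses are not given: they have to be found in the camera images.
- drip_hook (a joint): Swing of the pendant hook, rad: 0 = plumb, positive = toe swung to the left seen from the robot (+y of hook_seat). It swings about a level pin along the toe's direction, about 0.4 rad each way, 1.6 times a second to and fro, almost without friction (goes on for minutes). 0.15 kg; it soon stops against a finger held still just past the plumb position.
- hook_seat (a point): Top of the hook's toe (8 mm steel bar), where the bail rests; moves with the hook. x: along the toe, from its free end to the post; z: up when plumb. The toe is straight from here 100 mm to +x, then a shank rises to the pin (at x +120, z +76 mm). At -x the end turns up: tip at x -20, 18 mm above the seat. Fixed stand: post top 96 mm above seat; white drip tray below; seat 160 mm over worktop.
- rack_grip (a point): Centre of the black grip block (18x18 mm, 32 high, sides along x, y) atop the loose rectangular steel slide rack: basket 44 (x) x 64 (y) x 36 mm with 5 glass slides, 0.15 kg. Its 5 mm wire bail stands in the y-z plane, opening 55 mm wide narrowing to a peak, passed along x. Below this point: underside of the peak 22.5 mm, basket rim 76, foot 112. z up; same turned half round.
- pail_grip (a point): Centre of the like black grip block on the round steel pail (61 mm across, 36 mm high, same bail and block): not to be moved. Its foot is 112 mm below this point.
Things that resemble listed ones, but are neither listed nor needed, are in the scene too. What is shaped like the part that bears rack_grip but yellow is not meant.

How it is judged:
On the way:
1. the hook hangs still by itself (within 0.1 rad of plumb for 0.8 s), untouched, while the rack still stands where it was (value of joint drip_hook between -0.1 and 0.1 rad and contact force between the fingers and anything else below 0.05 N and distance of rack_grip from where it was at the start of the episode below 0.02 m), for 0.8 s.
At the end, for the whole second after the job is handed in: The slide rack hangs by its bail from the toe of the hook (grip block over the toe, within 15 mm sideways, anywhere along the toe), within 15 degrees of upright, the hook within 0.15 rad of plumb, and the pail within 30 mm of where it stood (x of rack_grip in the frame of hook_seat between -0.018 and 0.085 m and y of rack_grip in the frame of hook_seat between -0.015 and 0.015 m and z of rack_grip in the frame of hook_seat between 0.012 and 0.034 m and angle between rack_grip's own z axis and vertical below 0.26 rad and value of joint drip_hook between -0.15 and 0.15 rad and distance of pail_grip from where it was at the start of the episode below 0.03 m); the robot touches nothing.
It fails at once if the round pail is lifted, pushed or tipped (moved more than 30 mm) (distance of pail_grip from where it was at the start of the episode above 0.03 m).
It also fails if it takes over 64 s, if anything falls off the work surface, if the arm or the gripper's body presses on something with over 40 N, if the wrist force passes 120 N, or if a joint passes its speed limit or range.

## Working session

There is one attempt and no reset: what is moved stays moved. The work goes in short steps, Python scripts to look and compute and a tool call to move; the robot and the scene stay as the last step left them, time stands still between calls to the robot, and variables do not carry over. Pictures are saved under pics/ and viewed, about 8 in all and at most 12, crops included, and the job is handed in when it is done.

Besides the shell and the picture viewer there is one more tool, called after "Emit:" in YAML: its name, and indented under it one key for each argument. jog_arm: Moves the arm, as the interface text tells. Its arguments: {"type":"object","properties":{"commands":{"type":"array"},"fingers":{"type":"number"},"grip_force":{"type":"number"}},"required":["commands"]}

```bash
mkdir -p pics; cat > h.py <<'E'
import cv2, numpy as np
from station import manip
def snap(n,f):
    i=manip.camera_info(n); im=manip.snapshot(n); cv2.imwrite('pics/'+f+'.png',im); np.savez('pics/'+f+'.npz',K=i['K'],r=i['rvec'],t=i['tvec']); return im
def P(f):
    d=np.load('pics/'+f+'.npz'); R=cv2.Rodrigues(d['r'])[0]; return d['K']@np.c_[R,d['t'].reshape(3)]
def tri(f1,p1,f2,p2):
    X=cv2.triangulatePoints(P(f1),P(f2),np.array(p1,float).reshape(2,1),np.array(p2,float).reshape(2,1)); return (X[:3]/X[3]).ravel()
def proj(f,X):
    x=P(f)@np.r_[X,1]; return x[:2]/x[2]
def atz(f,p,z):
    M=P(f); H=np.c_[M[:,0],M[:,1],M[:,2]*z+M[:,3]]; w=np.linalg.solve(H,np.r_[p,1]); return w[:2]/w[2]
E
python3 - <<'E'
from h import *
a=snap('scene','s0');b=snap('side','d0')
cv2.imwrite('pics/both0.png',cv2.resize(np.vstack([a,b]),None,fx=.78,fy=.78))
cv2.imwrite('pics/s0x.png',cv2.resize(a,(800,600)));cv2.imwrite('pics/d0x.png',cv2.resize(b,(800,600)))
for f in('s0','d0'):
    d=np.load('pics/'+f+'.npz');print(-cv2.Rodrigues(d['r'])[0].T@d['t'].reshape(3))
print(manip.sense())
E
```

```text
[ 0.03767559 -0.73810943  1.00132051]
[ 0.25026863 -0.88453319  0.97368338]
{'t': 0.1, 'q': array([-1.78516695e-01,  5.28382441e-01,  1.43380342e+00,  1.55608119e-05,
        1.18144155e+00, -1.78517194e-01]), 'qd': array([ 1.52811487e-05, -3.88612420e-03, -2.72125127e-03, -1.13976585e-03,
        9.49469353e-04,  4.98967028e-04]), 'tau': array([ 4.33945943e-04, -4.43301880e+01, -1.78587180e+01, -2.04061280e-04,
        3.88642526e-03,  1.10165692e-05]), 'tcp_pos': array([6.24288341e-01, 1.52082574e-04, 2.09716563e-01]), 'tool_rot': array([ 7.07108332e-01,  7.07104498e-01, -5.74310671e-04, -8.39811391e-04]), 'force': array([0.02523871, 0.03399425, 0.63770918]), 'ft_torque': array([ 0.03694455, -0.00764995, -0.02827909]), 'finger_gap': 0.9970647638849678}
```

View pics/s0x.png

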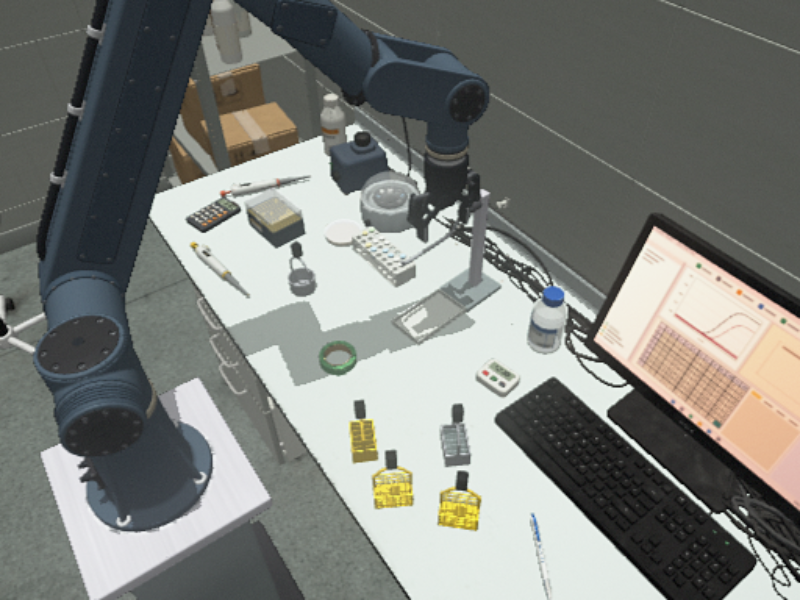

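View pics/d0x.png

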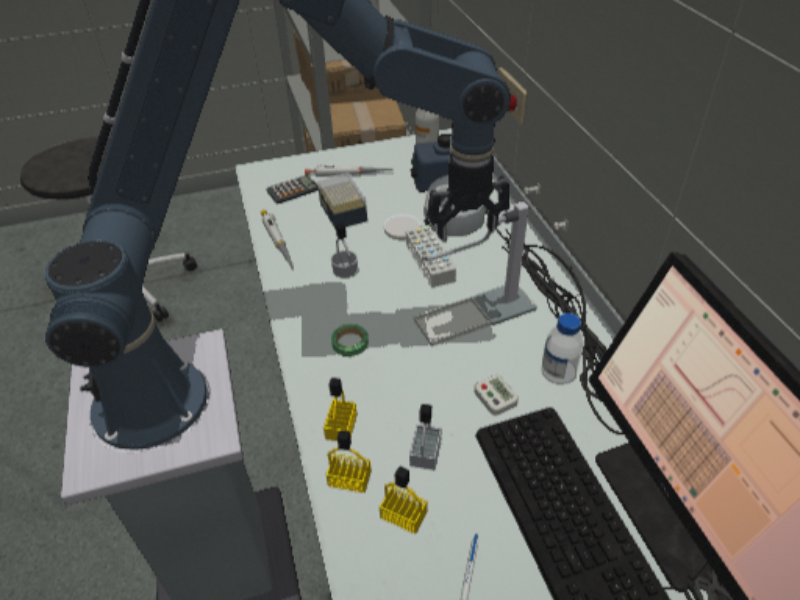

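```bash
python3 - <<'E'
from h import *
a=cv2.imread('pics/s0.png');b=cv2.imread('pics/d0.png')
c=lambda im,x,y:cv2.resize(im[y:y+75,x:x+100],(400,300),interpolation=cv2.INTER_CUBIC)
cv2.imwrite('pics/c0.png',np.vstack([np.hstack([c(a,240,115),c(b,255,115)]),np.hstack([c(a,250,245),c(b,225,245)])]))
f=.64
for n,p,q in [('rack',(458,412),(426,412)),('post',(482,195),(516,207)),('pail',(296,248),(341,231)),('tray',(430,317),(455,318)),('basefar',(500,287),(536,303)),('trayL',(393,322),(416,318))]:
    print(n,tri('s0',np.array(p)*f,'d0',np.array(q)*f).round(3))
E
```

```text
rack [ 0.456 -0.271  0.122]
post [0.719 0.003 0.281]
pail [0.438 0.254 0.116]
tray [0.614 0.016 0.011]
basefar [ 0.784 -0.01   0.025]
trayL [0.54  0.046 0.011]
```

View pics/c0.png

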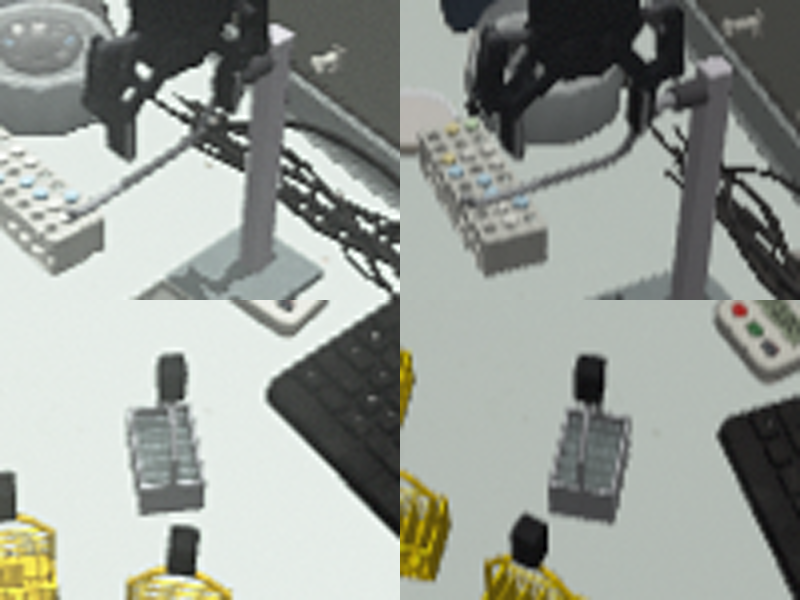

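Emit:
jog_arm:
  commands:
    - {"xyz":[0,0.04,0.01],"rot":[0,0,0]}
    - {"xyz":[0,0.04,0.01],"rot":[0,0,0]}
    - {"xyz":[0,0.03,0],"rot":[0,0,0]}
    - {"xyz":[0,0,0],"rot":[0,0,0]}
    - {"xyz":[0,0,0],"rot":[0,0,0]}
  fingers: 0

```text
t: 0.52
tcp_pos: [0.6244, 0.1117, 0.2302]
tool_rot: [0.706, 0.708, -0.0, -0.0]
force: [0.1, -0.4, -0.2]
finger_gap: 0.298
```

```bash
python3 - <<'E'
from h import *
c=lambda im,x,y:cv2.resize(im[y:y+75,x:x+100],(400,300),interpolation=cv2.INTER_CUBIC)
ims=[]
for i in range(3):
    ims.append((snap('scene',f's1{i}'),snap('side',f'd1{i}')))
cv2.imwrite('pics/c1.png',np.vstack([np.hstack([c(a,240,115),c(b,255,115)]) for a,b in ims[:2]]))
a,b=ims[2]
c2=lambda im,x,y:cv2.resize(im[y:y+75,x:x+100],(400,300),interpolation=cv2.INTER_CUBIC)
cv2.imwrite('pics/c2.png',np.vstack([np.hstack([c2(a,240,165),c2(b,255,165)]),np.hstack([c(a,240,115),c(b,255,115)])]))
print(manip.sense()['tcp_pos'])
E
```

```text
[0.62497427 0.10866439 0.23029431]
```

View pics/c1.png

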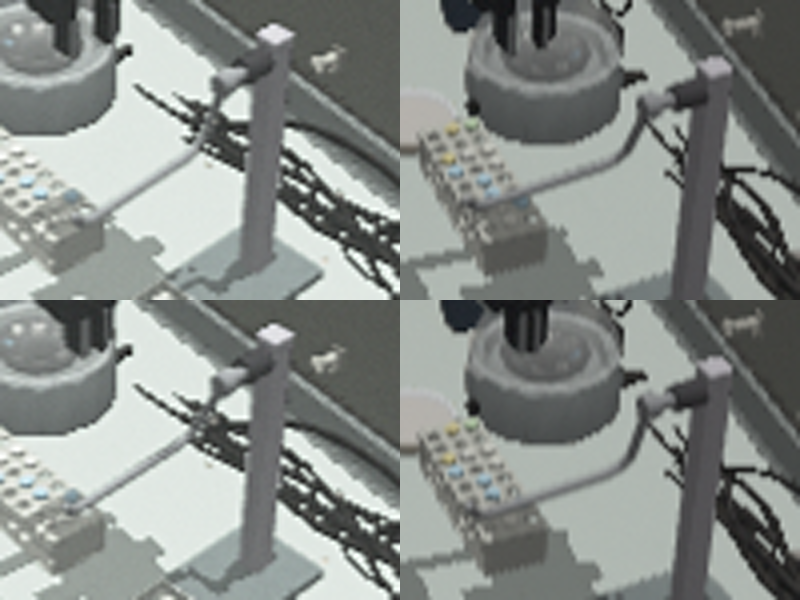

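View pics/c2.png

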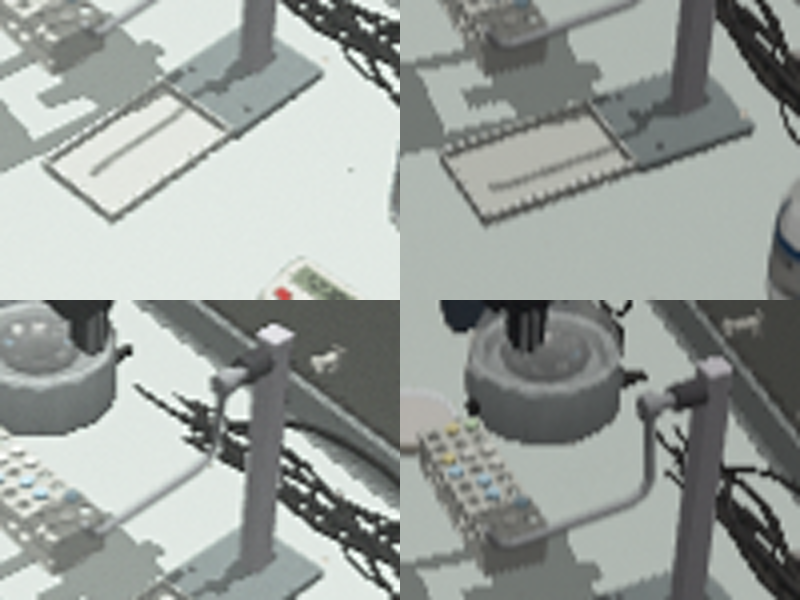

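```bash
python3 - <<'E'
from h import *
def T(n,p,q,oy):
    X=tri('s12',np.array(p)/4+[240,oy],'d12',np.array(q)/4+[255,oy]);print(n,X.round(4));return X
c=[T('tray',p,q,165) for p,q in [((45,163),(42,157)),((112,220),(85,222)),((235,133),(238,170)),((163,84),(192,104))]]
T('basefarR',(322,73),(352,127),165)
po=T('posttop',(280,32),(317,65),115)
k=T('knob',(222,82),(250,103),115)
T('sleeve',(262,64),(290,90),115)
c=np.array(c);m=c.mean(0);print(m, 'yaw long edges',[np.arctan2(*(c[b]-c[a])[[1,0]]) for a,b in((0,3),(1,2))], 'post-tray',np.arctan2(*(po-m)[[1,0]]),'post-knob',np.arctan2(*(po-k)[[1,0]]))
E
```

```text
tray [0.5372 0.0437 0.0129]
tray [ 0.5464 -0.0368  0.013 ]
tray [ 0.6811 -0.0229  0.017 ]
tray [0.6786 0.0715 0.0035]
basefarR [ 0.7867 -0.0094  0.0185]
posttop [0.7413 0.0208 0.268 ]
knob [0.6945 0.0289 0.2385]
sleeve [0.7159 0.0098 0.2578]
[0.61082693 0.01387828 0.01158949] yaw long edges [np.float64(0.19364676789059299), np.float64(0.10320372444539831)] post-tray 0.053282330072575546 post-knob -0.17004776162370822
```

```bash
python3 - <<'E'
from h import *
def A(n,p,q,oy,z):
    u=atz('s12',np.array(p)/4+[240,oy],z);v=atz('d12',np.array(q)/4+[255,oy],z);print(n,u.round(4),v.round(4));return (u+v)/2
c=np.array([A('tray',p,q,165,.01) for p,q in [((45,163),(42,157)),((112,220),(85,222)),((235,133),(238,170)),((163,84),(192,104))]])
po=A('posttop',(280,32),(317,65),115,.256)
A('knob',(222,82),(250,103),115,.236)
A('base',(322,73),(352,127),165,.01)
m=c.mean(0);print(m,[np.arctan2(*(c[b]-c[a])[::-1]) for a,b in((0,3),(1,2))],np.arctan2(*(po-m)[::-1]))
E
```

```text
tray [0.5393 0.0469] [0.5375 0.0456]
tray [ 0.5478 -0.035 ] [ 0.5475 -0.0339]
tray [ 0.6868 -0.0165] [ 0.6832 -0.0181]
tray [0.6734 0.065 ] [0.6766 0.0665]
posttop [0.7531 0.0336] [0.7494 0.0359]
knob [0.696  0.0306] [0.6965 0.0329]
base [ 0.7927 -0.0036] [ 0.7919 -0.0011]
[0.61152009 0.01506076] [np.float64(0.14155446143930075), np.float64(0.1243596706978683)] 0.13985131801121858
```

Emit:
jog_arm:
  commands:
    - {"xyz":[-0.02,-0.01,-0.03],"rot":[0,0,0.12]}
    - {"xyz":[0,0,-0.04],"rot":[0,0,0.015]}
    - {"xyz":[0,0,-0.02],"rot":[0,0,0]}
    - {"xyz":[0,0,0],"rot":[0,0,0]}
    - {"xyz":[0,-0.02,0],"rot":[0,0,0]}

```text
t: 1.23
tcp_pos: [0.6041, 0.0818, 0.1396]
tool_rot: [0.657, 0.754, -0.0, -0.002]
force: [0.8, -0.6, 0.0]
finger_gap: 0.003
```

Emit:
jog_arm:
  commands:
    - {"xyz":[0,-0.012,0],"rot":[0,0,0]}
    - {"xyz":[0,-0.012,0],"rot":[0,0,0]}
    - {"xyz":[0,-0.01,0],"rot":[0,0,0]}
    - {"xyz":[0,-0.01,0],"rot":[0,0,0]}
    - {"xyz":[0,-0.006,0],"rot":[0,0,0]}

```text
t: 1.65
tcp_pos: [0.6055, 0.0284, 0.1414]
tool_rot: [0.658, 0.753, 0.0, 0.001]
force: [0.6, 1.0, -0.2]
finger_gap: 0.002
```

Emit:
jog_arm:
  commands:
    - {"xyz":[0,0,0]}
    - {"xyz":[0,0,0]}
    - {"xyz":[0,0,0]}
    - {"xyz":[0,0,0]}
    - {"xyz":[0,0,0]}

```text
invalid input
```

Emit:
jog_arm:
  commands:
    - {"xyz":[0,0,0]}
    - {"xyz":[0,0,0]}
    - {"xyz":[0,0,0]}
    - {"xyz":[0,0,0]}
    - {"xyz":[0,0,0]}

```text
invalid input
```

```bash
python3 - <<'E'
from h import *
c=lambda im,x,y:cv2.resize(im[y:y+75,x:x+100],(400,300),interpolation=cv2.INTER_CUBIC)
for i in range(4): manip.snapshot('scene') 
A=[]
for i in range(2): A.append(np.hstack([c(snap('scene',f's2{i}'),240,115),c(snap('side',f'd2{i}'),255,115)]))
cv2.imwrite('pics/c3.png',np.vstack(A)); s=manip.sense();print(s['t'],s['tcp_pos'],s['force'])
E
```

```text
2.05 [0.60488696 0.0306682  0.14056924] [-3.93153551e-01  4.23091721e-01  4.18403911e-04]
```

View pics/c3.png

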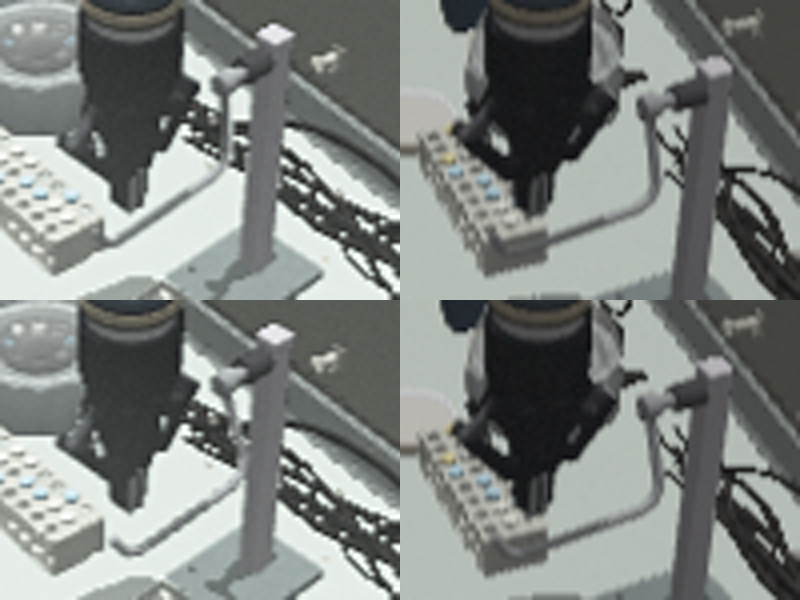

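Emit:
jog_arm:
  commands:
    - {"xyz":[0,0,0],"rot":[0,0,0]}
    - {"xyz":[0,0,0],"rot":[0,0,0]}
    - {"xyz":[0,0,0],"rot":[0,0,0]}
    - {"xyz":[0,0,0],"rot":[0,0,0]}
    - {"xyz":[0,0,0],"rot":[0,0,0]}

```text
t: 2.47
tcp_pos: [0.605, 0.03, 0.1407]
tool_rot: [0.658, 0.753, -0.0, 0.0]
force: [0.1, -1.1, 0.9]
finger_gap: -0.002
```

Emit:
jog_arm:
  commands:
    - {"xyz":[0,0,0],"rot":[0,0,0]}
    - {"xyz":[0,0,0],"rot":[0,0,0]}
    - {"xyz":[0,0,0],"rot":[0,0,0]}
    - {"xyz":[0,0,0],"rot":[0,0,0]}
    - {"xyz":[0,0,0],"rot":[0,0,0]}

```text
t: 2.88
tcp_pos: [0.605, 0.03, 0.1407]
tool_rot: [0.658, 0.753, 0.0, 0.0]
force: [0.6, -0.9, 2.2]
finger_gap: 0.0
```

Emit:
jog_arm:
  commands:
    - {"xyz":[0,0,0],"rot":[0,0,0]}
    - {"xyz":[0,0,0],"rot":[0,0,0]}
    - {"xyz":[0,0,0],"rot":[0,0,0]}
    - {"xyz":[0,0,0],"rot":[0,0,0]}
    - {"xyz":[0,0,0],"rot":[0,0,0]}

```text
t: 3.3
tcp_pos: [0.605, 0.03, 0.1406]
tool_rot: [0.658, 0.753, 0.0, 0.0]
force: [-1.3, -0.7, 1.4]
finger_gap: -0.002
```

Emit:
jog_arm:
  commands:
    - {"xyz":[0,0,0],"rot":[0,0,0]}
    - {"xyz":[0,0,0],"rot":[0,0,0]}
    - {"xyz":[0,0,0],"rot":[0,0,0]}
    - {"xyz":[0,0,0],"rot":[0,0,0]}
    - {"xyz":[0,0,0],"rot":[0,0,0]}

```text
t: 3.72
tcp_pos: [0.605, 0.03, 0.1407]
tool_rot: [0.658, 0.753, 0.0, 0.0]
force: [-0.9, -1.2, 1.4]
finger_gap: -0.0
```

```bash
python3 - <<'E'
from h import *
c=lambda im,x,y:cv2.resize(im[y:y+75,x:x+100],(400,300),interpolation=cv2.INTER_CUBIC)
A=[];prev=None
for i in range(5):
    a=snap('scene',f's3{i}'); s=manip.sense()
    if prev is not None: print(np.argwhere(cv2.absdiff(a,prev).max(2)>40).shape,s['force'].round(2))
    prev=a
b=snap('side','d34');cv2.imwrite('pics/c4.png',np.hstack([c(a,240,115),c(b,255,115)])); print(s['t'],s['tcp_pos'])
E
```

```text
(0, 2) [-0.99  0.1   1.9 ]
(0, 2) [-0.07 -0.99  2.46]
(1, 2) [-0.12  0.01  2.33]
(0, 2) [-0.67 -0.42  3.11]
3.9667 [0.60499728 0.03003395 0.14064658]
```

View pics/c4.png

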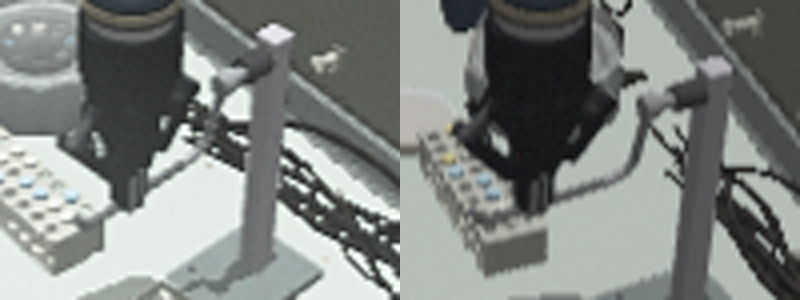

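```bash
python3 - <<'E'
from h import *
for p,q in [((80,215),(80,215)),((100,211),(100,212)),((195,155),(215,178)),((165,175),(180,192))]:
    p=np.array(p)/4+[240,115];q=np.array(q)/4+[255,115]
    print(tri('s34',p,'d34',q).round(4),atz('s34',p,.156).round(4),atz('d34',q,.156).round(4))
E
```

```text
[0.5647 0.0307 0.1676] [0.5738 0.0438] [0.5678 0.0413]
[0.5773 0.0224 0.1725] [0.5888 0.0386] [0.5833 0.0398]
[0.6712 0.0281 0.177 ] [0.6886 0.0492] [0.6813 0.0506]
[0.6442 0.0304 0.1687] [0.6546 0.0435] [0.6494 0.0431]
```

```bash
python3 - <<'E'
from h import *
for X in [(.605,.03,.1407),(.605,.019,.1407),(.605,.015,.156),(.605,.045,.162),(.56,.009,.156),(.56,.039,.162)]:
    print(X,((proj('s34',X)-[240,115])*4).round(),((proj('d34',X)-[255,115])*4).round())
a=cv2.imread('pics/s34.png')[150:175,250:300];b=cv2.imread('pics/d34.png')[150:175,265:315]
r=lambda i:cv2.resize(i,(800,400),interpolation=cv2.INTER_NEAREST)[:, :]
cv2.imwrite('pics/c5.png',np.vstack([cv2.resize(i,(600,300),interpolation=cv2.INTER_CUBIC) for i in(a,b)]))
E
```

```text
(0.605, 0.03, 0.1407) [124. 224.] [131. 230.]
(0.605, 0.019, 0.1407) [132. 232.] [136. 238.]
(0.605, 0.015, 0.156) [135. 220.] [138. 226.]
(0.605, 0.045, 0.162) [112. 193.] [125. 196.]
(0.56, 0.009, 0.156) [ 92. 247.] [ 84. 244.]
(0.56, 0.039, 0.162) [ 69. 220.] [ 71. 213.]
```

View pics/c5.png

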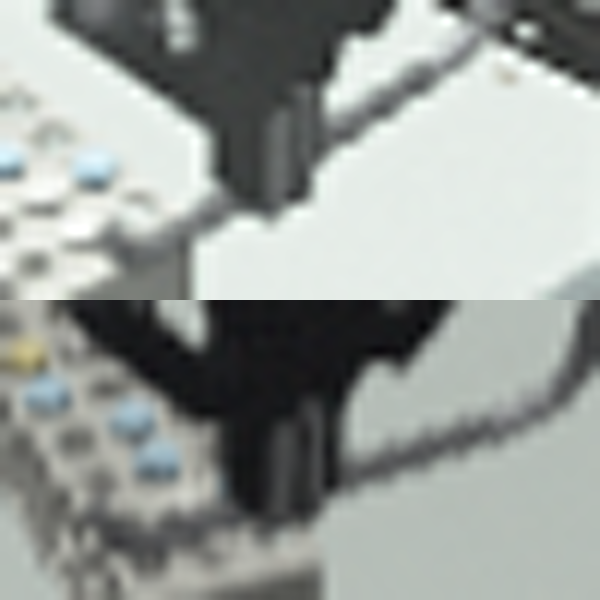

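Emit:
jog_arm:
  commands:
    - {"xyz":[0,-0.002,0],"rot":[0,0,0]}
    - {"xyz":[0,-0.002,0],"rot":[0,0,0]}
    - {"xyz":[0,-0.002,0],"rot":[0,0,0]}
    - {"xyz":[0,-0.002,0],"rot":[0,0,0]}
    - {"xyz":[0,-0.002,0],"rot":[0,0,0]}

```text
t: 4.43
tcp_pos: [0.6048, 0.0198, 0.1404]
tool_rot: [0.658, 0.753, -0.0, -0.0]
force: [0.2, -0.6, -0.2]
finger_gap: -0.0
```

Emit:
jog_arm:
  commands:
    - {"xyz":[0,-0.002,0],"rot":[0,0,0]}
    - {"xyz":[0,-0.002,0],"rot":[0,0,0]}
    - {"xyz":[0,-0.002,0],"rot":[0,0,0]}
    - {"xyz":[0,-0.002,0],"rot":[0,0,0]}
    - {"xyz":[0,-0.002,0],"rot":[0,0,0]}

```text
t: 4.85
tcp_pos: [0.605, 0.0098, 0.1406]
tool_rot: [0.658, 0.753, 0.0, -0.0]
force: [-0.2, -0.2, -0.3]
finger_gap: -0.001
```

```bash
python3 - <<'E'
from h import *
c=lambda im,x,y:cv2.resize(im[y:y+75,x:x+100],(400,300),interpolation=cv2.INTER_CUBIC)
a=snap('scene','s4');b=snap('side','d4');a2=snap('scene','s4b');print(np.abs(cv2.absdiff(a,a2)[115:190,240:340]).max())
cv2.imwrite('pics/c6.png',np.hstack([c(a,240,115),c(b,255,115)])); s=manip.sense();print(s['t'],s['tcp_pos'],s['force'])
for y,z in [(.015,.156)]:
  for x in (.56,.605,.66): 
    X=(x,y-.137*(.605-x),z);print(((proj('s4',X)-[240,115])*4).round(),((proj('d4',X)-[255,115])*4).round())
E
```

```text
101
5.0 [0.60502261 0.00985612 0.14064838] [0.14703724 0.3029794  0.17367994]
[ 92. 248.] [ 84. 244.]
[135. 220.] [138. 226.]
[187. 187.] [203. 205.]
```

View pics/c6.png

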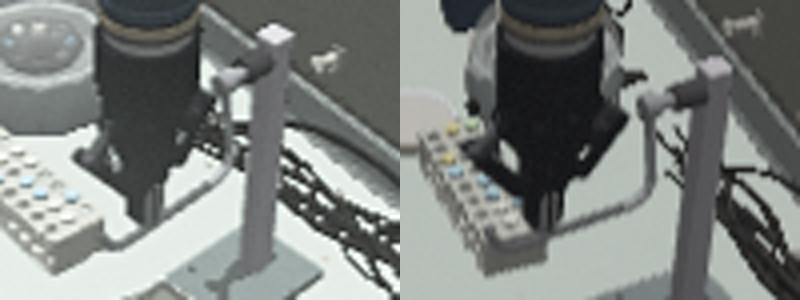

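Emit:
jog_arm:
  commands:
    - {"xyz":[0,0,0.04],"rot":[0,0,0]}
    - {"xyz":[0,0.04,0.02],"rot":[0,0,0]}
    - {"xyz":[0,0.04,0],"rot":[0,0,0]}
    - {"xyz":[0,0.01,-0.04],"rot":[0,0,0]}
    - {"xyz":[0,0,-0.038],"rot":[0,0,0]}

```text
t: 5.42
tcp_pos: [0.6077, 0.1008, 0.1239]
tool_rot: [0.656, 0.754, 0.003, 0.003]
force: [-0.5, 0.1, -1.4]
finger_gap: 0.003
```

Emit:
jog_arm:
  commands:
    - {"xyz":[0,-0.02,0],"rot":[0,0,0]}
    - {"xyz":[0,-0.02,0],"rot":[0,0,0]}
    - {"xyz":[0,-0.01,0],"rot":[0,0,0]}
    - {"xyz":[0,-0.01,0],"rot":[0,0,0]}
    - {"xyz":[0,-0.01,0],"rot":[0,0,0]}

```text
t: 5.83
tcp_pos: [0.6054, 0.0267, 0.1218]
tool_rot: [0.658, 0.753, 0.0, 0.0]
force: [-0.4, 0.2, -0.4]
finger_gap: 0.001
```

Emit:
jog_arm:
  commands:
    - {"xyz":[0,0,0],"rot":[0,0,0]}
    - {"xyz":[0,0,0],"rot":[0,0,0]}
    - {"xyz":[0,0,0],"rot":[0,0,0]}
    - {"xyz":[0,0,0],"rot":[0,0,0]}
    - {"xyz":[0,0,0],"rot":[0,0,0]}

```text
t: 6.25
tcp_pos: [0.605, 0.0279, 0.1214]
tool_rot: [0.658, 0.753, 0.0, 0.0]
force: [0.1, -0.2, -0.7]
finger_gap: -0.001
```

Emit:
jog_arm:
  commands:
    - {"xyz":[0,0,0],"rot":[0,0,0]}
    - {"xyz":[0,0,0],"rot":[0,0,0]}
    - {"xyz":[0,0,0],"rot":[0,0,0]}
    - {"xyz":[0,0,0],"rot":[0,0,0]}
    - {"xyz":[0,0,0],"rot":[0,0,0]}

```text
t: 6.67
tcp_pos: [0.605, 0.0274, 0.1212]
tool_rot: [0.658, 0.753, -0.0, -0.0]
force: [-0.6, 0.3, -0.4]
finger_gap: -0.002
```

Emit:
jog_arm:
  commands:
    - {"xyz":[0,0,0],"rot":[0,0,0]}
    - {"xyz":[0,0,0],"rot":[0,0,0]}
    - {"xyz":[0,0,0],"rot":[0,0,0]}
    - {"xyz":[0,0,0],"rot":[0,0,0]}
    - {"xyz":[0,0,0],"rot":[0,0,0]}

```text
t: 7.08
tcp_pos: [0.605, 0.0273, 0.1212]
tool_rot: [0.658, 0.753, 0.0, -0.0]
force: [0.6, 0.1, 0.6]
finger_gap: 0.001
```

Emit:
jog_arm:
  commands:
    - {"xyz":[0,0,0],"rot":[0,0,0]}
    - {"xyz":[0,0,0],"rot":[0,0,0]}
    - {"xyz":[0,0,0],"rot":[0,0,0]}
    - {"xyz":[0,0,0],"rot":[0,0,0]}
    - {"xyz":[0,0,0],"rot":[0,0,0]}

```text
t: 7.5
tcp_pos: [0.605, 0.0273, 0.1213]
tool_rot: [0.658, 0.753, 0.0, 0.0]
force: [-0.1, 0.2, 0.1]
finger_gap: -0.002
```

```bash
python3 - <<'E'
from h import *
c=lambda im,x,y:cv2.resize(im[y:y+75,x:x+100],(400,300),interpolation=cv2.INTER_CUBIC)
p=None
for i in range(4):
    a=snap('scene',f's5{i}')
    if p is not None:print((cv2.absdiff(a,p)[115:190,240:340].max(2)>30).sum())
    p=a
b=snap('side','d5')
cv2.imwrite('pics/c7.png',np.hstack([c(a,240,115),c(b,255,115)])); s=manip.sense();print(s['t'],s['tcp_pos'],s['force'])
E
```

```text
0
0
1
7.75 [0.60498585 0.02730464 0.12123962] [-0.05257025 -0.0962946   0.11614392]
```

View pics/c7.png

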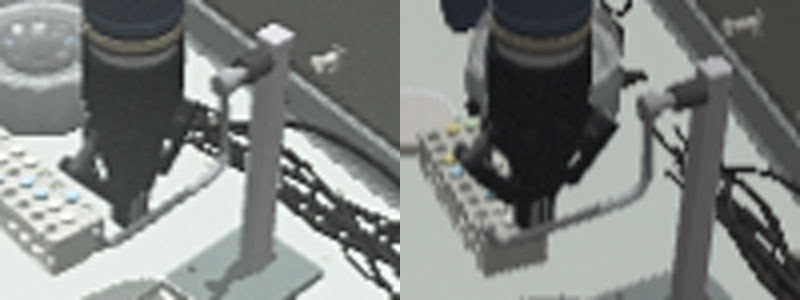

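Emit:
jog_arm:
  commands:
    - {"xyz":[0,0.001,0],"rot":[0,0,0]}
    - {"xyz":[0,0.001,0],"rot":[0,0,0]}
    - {"xyz":[0,0.001,0],"rot":[0,0,0]}
    - {"xyz":[0,0.001,0],"rot":[0,0,0]}
    - {"xyz":[0,0.001,0],"rot":[0,0,0]}

```text
t: 8.17
tcp_pos: [0.605, 0.0325, 0.1212]
tool_rot: [0.658, 0.753, -0.0, -0.0]
force: [0.5, 1.5, -0.2]
finger_gap: 0.001
```

Emit:
jog_arm:
  commands:
    - {"xyz":[0,0.001,0],"rot":[0,0,0]}
    - {"xyz":[0,0.001,0],"rot":[0,0,0]}
    - {"xyz":[0,0.001,0],"rot":[0,0,0]}
    - {"xyz":[0,0.001,0],"rot":[0,0,0]}
    - {"xyz":[0,0.001,0],"rot":[0,0,0]}

```text
t: 8.58
tcp_pos: [0.605, 0.0374, 0.1212]
tool_rot: [0.658, 0.753, 0.0, 0.0]
force: [-1.3, -0.0, 0.9]
finger_gap: -0.001
```

Emit:
jog_arm:
  commands:
    - {"xyz":[0,0.001,0],"rot":[0,0,0]}
    - {"xyz":[0,0.001,0],"rot":[0,0,0]}
    - {"xyz":[0,0.001,0],"rot":[0,0,0]}
    - {"xyz":[0,0.001,0],"rot":[0,0,0]}
    - {"xyz":[0,0.001,0],"rot":[0,0,0]}

```text
t: 9.0
tcp_pos: [0.605, 0.0424, 0.1212]
tool_rot: [0.658, 0.753, -0.0, -0.0]
force: [-0.1, 0.3, 0.1]
finger_gap: 0.002
```

Emit:
jog_arm:
  commands:
    - {"xyz":[0,0.003,0],"rot":[0,0,0]}
    - {"xyz":[0,0.01,0],"rot":[0,0,0]}
    - {"xyz":[0,0.03,0],"rot":[0,0,0]}
    - {"xyz":[0,0.03,0.01],"rot":[0,0,0]}
    - {"xyz":[0,0,0],"rot":[0,0,0]}

```text
t: 9.42
tcp_pos: [0.6053, 0.1208, 0.1325]
tool_rot: [0.656, 0.754, 0.002, 0.0]
force: [0.3, 1.1, 0.3]
finger_gap: -0.001
```

```bash
python3 - <<'E'
from h import *
c=lambda im,x,y:cv2.resize(im[y:y+75,x:x+100],(400,300),interpolation=cv2.INTER_CUBIC)
p=None
for i in range(16):
    a=snap('scene',f's6{i}')
    if p is None: r=a.astype(float)
    else: print((cv2.absdiff(a,p)[140:190,240:300].max(2)>30).sum(),end=' ')
    p=p if p is not None else a
b=snap('side','d6')
cv2.imwrite('pics/c8.png',np.hstack([c(a,240,115),c(b,255,115)])); s=manip.sense();print(s['t'],s['tcp_pos'])
E
```

```text
60 105 132 160 176 176 169 160 148 142 137 153 158 165 173 10.2667 [0.60499517 0.11523587 0.13123854]
```

View pics/c8.png

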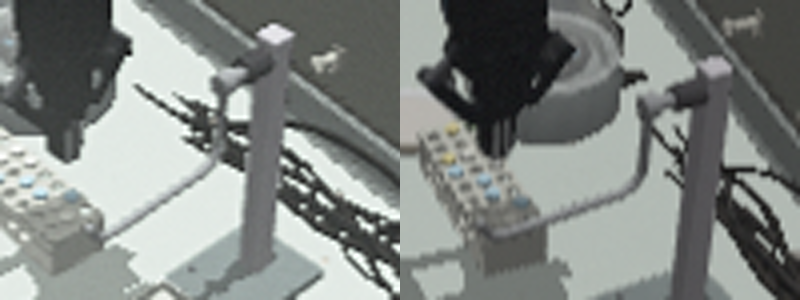

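```bash
cat > tr.py <<'E'
from h import *
def toe(a,cols=(278,282,286)):
    o=[]
    for c in cols:
        g=a[145:182,c].astype(float).mean(1); w=np.clip(np.median(g)-20-g,0,None); w[:]=w*(w>0); o.append(145+(w*np.arange(len(w))).sum()/max(w.sum(),1e-9))
    return np.round(o,1)
E
python3 - <<'E'
from tr import *
for f in ['s53']+[f's6{i}' for i in range(0,16)]: print(f,toe(cv2.imread(f'pics/{f}.png')))
E
```

```text
s53 [151.9 152.6 151.8]
s60 [166.6 164.3 154.2]
s61 [166.5 164.1 154.2]
s62 [166.5 163.7 154.4]
s63 [166.5 163.4 154.5]
s64 [166.4 163.5 153.9]
s65 [166.4 163.5 153.9]
s66 [166.4 163.5 153.9]
s67 [166.5 163.6 154.6]
s68 [166.6 163.7 154.4]
s69 [166.6 164.3 154.2]
s610 [166.7 164.3 154.2]
s611 [166.6 164.3 154. ]
s612 [166.5 164.  154.4]
s613 [166.5 163.6 154.7]
s614 [166.4 163.5 154.2]
s615 [166.4 163.5 153.9]
```

```bash
python3 - <<'E'
from h import *
for p,q in [((100,238),(88,233)),((152,206),(160,214)),((168,194),(190,205)),((205,173),(225,192))]:
    p=np.array(p)/4+[240,115];q=np.array(q)/4+[255,115]
    print(atz('s615',p,.156).round(4),atz('d6',q,.156).round(4))
# tip line intersection: line-line triangulation
def pl(f,a,b,ox): 
    a=np.r_[np.array(a)/4+[ox,115],1];b=np.r_[np.array(b)/4+[ox,115],1];return P(f).T@np.cross(a,b)
A=np.array([pl('s615',(120,226),(200,176),240),pl('d6',(100,232),(225,192),255)])
A/=np.linalg.norm(A[:,:3],axis=1)[:,None]
for x in(.56,.6,.64): print(x,np.linalg.solve(A[:,1:3],-A[:,3]-A[:,0]*x).round(4))
E
```

```text
[0.5712 0.0138] [0.5668 0.0195]
[0.6246 0.0201] [0.6256 0.0233]
[0.6429 0.0242] [0.651  0.0261]
[0.6815 0.0272] [0.6821 0.0322]
0.56 [-0.0003  0.1712]
0.6 [0.0035 0.1727]
0.64 [0.0073 0.1743]
```

Emit:
jog_arm:
  commands:
    - {"xyz":[0,0.01,0.04],"rot":[0,0,-0.12]}
    - {"xyz":[0,0,0.04],"rot":[0,0,-0.12]}
    - {"xyz":[-0.01,0,0.04],"rot":[0,0,-0.12]}
    - {"xyz":[-0.01,0,0.04],"rot":[0,0,-0.12]}
    - {"xyz":[-0.02,-0.03,0.02],"rot":[0,0,-0.12]}
  fingers: 0.5

```text
t: 10.68
tcp_pos: [0.5683, 0.0988, 0.3168]
tool_rot: [0.851, 0.525, 0.005, 0.002]
force: [1.0, -0.4, 0.2]
finger_gap: 0.5
```

Emit:
jog_arm:
  commands:
    - {"xyz":[-0.02,-0.04,0],"rot":[0,0,-0.12]}
    - {"xyz":[-0.02,-0.04,0],"rot":[0,0,-0.12]}
    - {"xyz":[-0.02,-0.04,0],"rot":[0,0,-0.12]}
    - {"xyz":[-0.01,-0.04,0],"rot":[0,0,-0.12]}
    - {"xyz":[-0.01,-0.04,0],"rot":[0,0,-0.12]}

```text
t: 11.1
tcp_pos: [0.4877, -0.0976, 0.3117]
tool_rot: [0.969, 0.248, 0.0, 0.0]
force: [1.2, 0.2, -0.6]
finger_gap: 0.499
```

Emit:
jog_arm:
  commands:
    - {"xyz":[-0.01,-0.04,0],"rot":[0,0,-0.12]}
    - {"xyz":[-0.01,-0.04,-0.02],"rot":[0,0,-0.12]}
    - {"xyz":[-0.01,-0.04,-0.02],"rot":[0,0,-0.12]}
    - {"xyz":[0,-0.02,-0.02],"rot":[0,0,-0.12]}
    - {"xyz":[0,0,0],"rot":[0,0,0]}

```text
t: 11.52
tcp_pos: [0.4588, -0.2323, 0.2516]
tool_rot: [1.0, 0.009, -0.002, -0.001]
force: [0.6, -0.2, -0.6]
finger_gap: 0.5
```

```bash
python3 - <<'E'
from h import *
print('y3',tri('s0',(461*.64,480*.64),'d0',(403*.64,477*.64)).round(3))
s=manip.sense();print(s['t'],s['q'].round(2),s['tcp_pos'],s['tool_rot'])
a=snap('wrist','w0')
cv2.imwrite('pics/w0x.png',a)
d=np.load('pics/w0.npz');print(-cv2.Rodrigues(d['r'])[0].T@d['t'].reshape(3))
print('pred',proj('w0',(.456,-.271,.112)))
E
```

```text
y3 [ 0.389 -0.366  0.109]
11.5167 [-0.69  0.33  1.65 -0.    1.16  0.87] [ 0.45881019 -0.23234549  0.25161816] [ 9.99959265e-01  8.69673193e-03 -2.20947761e-03 -9.75920784e-04]
[ 0.52587438 -0.23170707  0.41430906]
pred [288.15465961 184.77782917]
```

View pics/w0x.png

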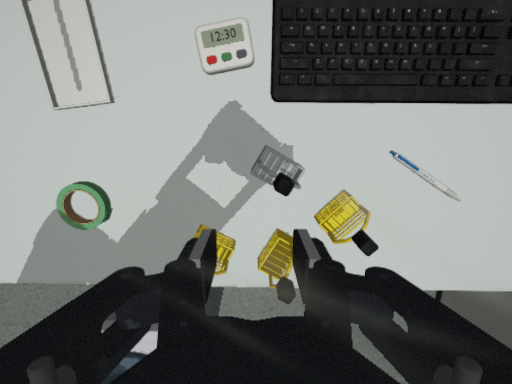

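```bash
python3 - <<'E'
from h import *
C=[np.array(p)/4+[250,245] for p in [(128,110),(136,188),(205,180),(200,108)]]
W=np.array([atz('s0',p,.036) for p in C]);print(W.round(3),W.mean(0),np.degrees([np.arctan2(*(W[b]-W[a])[::-1]) for a,b in((1,0),(2,3),(1,2),(0,3))]))
a=cv2.imread('pics/w0.png');g=cv2.cvtColor(a,cv2.COLOR_BGR2GRAY)
y0,x0=140,244
for th in(80,110,130,150):
    m=(g[y0:202,x0:312]<th).astype(np.uint8)
    n,l,st,ce=cv2.connectedComponentsWithStats(m)
    for i in range(1,n):
        if st[i,4]>100:
            pts=np.argwhere(l==i)[:,::-1].astype(np.float32)+[x0,y0]
            print(th,st[i],ce[i].round(1)+[x0,y0],cv2.minAreaRect(pts.astype(np.float32)))
for r in range(142,200,2): print(r,''.join('%x'%(v//16) for v in g[r,246:310]))
E
```

```text
[[ 0.454 -0.231]
 [ 0.421 -0.283]
 [ 0.462 -0.305]
 [ 0.495 -0.259]] [ 0.45812004 -0.2694669 ] [ 57.84733604  54.49801454 -27.80333731 -33.46468185]
80 [ 29  33  26  23 363] [284.2 183.5] ((285.1167297363281, 184.13230895996094), (24.452289581298828, 21.832401275634766), 3.5763344764709473)
110 [  7   5  51  51 835] [276.2 174.1] ((277.3605041503906, 171.4141387939453), (49.396183013916016, 33.738773345947266), 31.607500076293945)
130 [   6    4   53   52 1340] [275.4 170.5] ((278.11798095703125, 171.49569702148438), (51.82014083862305, 34.78696823120117), 31.607501983642578)
150 [   0    0   60   62 2539] [269.2 166.7] ((273.5, 170.49998474121094), (58.99999237060547, 60.99999237060547), 0.0)
142 8888888888888888888888888888888889aacccccccccccccccccccccccccccc
144 88888888888888888888888888888888888ab889accccccccccccccccccccccc
146 88888888888888888865566788888888889988888888889acccccccccccccccc
148 88888888888888888645766666788888888888888888889bcccccccccccccccc
150 88888888888888885567677667666788888888888888889bcccccccccccccccc
152 88888888888888755666777777667666678888888888889b
[... 903 characters left out ...]
bccccccccc
180 cba9888888888887766666666788500001111111111011344569abcccccccccc
182 ba98888888888888888876666772000011111111111111123446accccccccccc
184 9888888888888888889bcbb9766200000111111111111111365458bccccccccc
186 8888888888888889bbcccccccbb8010101111111111110136777778bcccccccc
188 8888888888889abbcccccccccccb50111111111111111159bb9988abcccccccc
190 88888888889bbcccccccccccccccb71111111111100125accccccccccccccccc
192 888888889bccccccccccccccccccccba8311111111138bcccccccccccccccccc
194 8888889abcccccccccccccccccccccccccba62111149bccccccccccccccccccc
196 88889acccccccccccccccccccccccccccccccbba9bbccccccccccccccccccccc
198 8889bccccccccccccccccccccccccccccccccccccccccccccccccccccccccccc
```

```bash
python3 - <<'E'
from h import *
p=(284.4,184)
print(atz('w0',p,.112),atz('w0',(278,171.5),.03))
sp=np.array((172,78))/4+[250,245];dp=np.array((190,80))/4+[225,245]
print(tri('w0',p,'s0',sp),tri('w0',p,'d0',dp))
# pail
E
```

```text
[ 0.45682904 -0.26668594] [ 0.45621904 -0.26617476]
[ 0.45813711 -0.26783141  0.11262074] [ 0.45724253 -0.26693391  0.11185226]
```

Emit:
jog_arm:
  commands:
    - {"xyz":[0,-0.01,-0.01],"rot":[0,0,-0.115]}
    - {"xyz":[0,-0.01,-0.01],"rot":[0,0,-0.115]}
    - {"xyz":[0,-0.01,-0.01],"rot":[0,0,-0.115]}
    - {"xyz":[0,-0.006,0],"rot":[0,0,-0.115]}
    - {"xyz":[0,0,0],"rot":[0,0,-0.115]}

```text
t: 11.98
tcp_pos: [0.4615, -0.2651, 0.2252]
tool_rot: [0.962, -0.273, 0.0, 0.0]
force: [-0.2, 0.2, -0.1]
finger_gap: 0.502
```

Emit:
jog_arm:
  commands:
    - {"xyz":[0,0,0],"rot":[0,0,0]}
    - {"xyz":[0,0,0],"rot":[0,0,0]}

```text
t: 12.15
tcp_pos: [0.4615, -0.2643, 0.2257]
tool_rot: [0.963, -0.269, 0.0, 0.0]
force: [0.1, 1.0, -0.5]
finger_gap: 0.501
```

```bash
python3 - <<'E'
from h import *
s=manip.sense();print(s['t'],s['tcp_pos'],s['tool_rot'])
a=snap('wrist','w1');g=cv2.cvtColor(a,cv2.COLOR_BGR2GRAY)
u,v=proj('w1',(.4575,-.27,.112)).round().astype(int);print(u,v)
m=(g[v-30:v+30,u-30:u+30]<70).astype(np.uint8)
n,l,st,ce=cv2.connectedComponentsWithStats(m)
for i in range(1,n):
    if st[i,4]>60: print(st[i],ce[i]+[u-30,v-30],atz('w1',ce[i]+[u-30,v-30],.112),tri('w0',(284.4,184),'w1',ce[i]+[u-30,v-30]))
for r in range(v-40,v+34,2): print(r,''.join('%x'%(w//16) for w in g[r,u-40:u+40]))
E
```

```text
12.15 [ 0.46146694 -0.26430017  0.2256679 ] [ 9.63244120e-01 -2.68627092e-01  4.98167740e-04  4.12538987e-05]
261 188
[ 17  22  19  23 388] [257.06185567 191.06443299] [ 0.45692924 -0.26513357] [ 0.45834798 -0.26592952  0.11853745]
148 7777888888888888888887888888888888888888888888888888888888889bbbbbbbbbbbbbbbbbbb
150 8888888888888888888888888888888888888888888888888888888888889bbbbbbbbbbbbbbbbbbb
152 888887888888888788888888888888888888888888888888888888888889bbbbbbbbbbbbbbbbbbbb
154 888888888888888788888888888888888888888888888888888888888888899b998abbbbbbbbbbbb
156 888888888888888888888888888888888877777776667777767777776788888888889bbbbbbbbbbb
158 8887888888877555666666666666666666655555555565666666666765578888888889bbbbbbbbbb
160 888888888877445655556666666665666666666666666666666666666666788888888abbbbbbbbbb
162 888888888876656666666666666666555665555666667666666676664566788888889bbbbbbbbbbb
164 888888888876634567876666667866666678766666678666666786664566788888889bbbbbbbbbbb
166 888888888876644567886666667966666678766666788666666797664466788888888abbbbbbbbbb
168 77888888887664
[... 1576 characters left out ...]
bbbbbbbbbbbbbbbbbbbb
206 bbbbbbbbbbbbbbbbbbbbbbbbbbbbbbbba888888887888bbbbbbbbbbbbbbbbbbbbbbbbbbbbbbbbbbb
208 bbbbbbbbbbbbbbbbbbbbbbbbbbbbbbbb8888888888888bbbbbbbbbbbbbbbbbbbbbbbbbbbbbbbbbbb
210 bbbbbbbbbbbbbbbbbbbbbbbbbbbbbbb98888888888889bbbbbbbbbbbbbbbbbbbbbbbbbbbbbbbbbbb
212 bbbbbbbbbbbbbbbbbbbbbbbbbbbbbbb98888888888789bbbbbbbbbbbbbbbbbbbbbbbbbbbbbbbbbbb
214 bbbbbbbbbbbbbbbbbbbbbbbbbbbbbbb8888888888889bbbbbbbbbbbbbbbbbbbbbbbbbbbbbbbbbbbb
216 bbbbbbbbbbbbbbbbbbbbbbbbbbbbbb9888888888888abbbbbbbbbbbbbbbbbbbbbbbbbbbbbbbbbbbb
218 9b9bbbbbbbbbbbbbbbbbbbbbbbbbbb88888888888889bbbbbbbbbbbbbbbbbbbbbbbbbbbbbbbbbbbb
220 88888888888999abbbbbbbbbbbbbba8888888888889bbbbbbbbbbbbbbbbbbbbbbbbbbbbbbbbbbbbb
```

Emit:
jog_arm:
  commands:
    - {"xyz":[-0.0045,-0.0015,-0.03],"rot":[0,0,0]}
    - {"xyz":[0,0,-0.03],"rot":[0,0,0]}
    - {"xyz":[0,0,-0.03],"rot":[0,0,0]}
    - {"xyz":[0,0,-0.02],"rot":[0,0,0]}
    - {"xyz":[0,0,-0.019],"rot":[0,0,0]}

```text
t: 12.62
tcp_pos: [0.4564, -0.2658, 0.0949]
tool_rot: [0.963, -0.269, -0.0, -0.0]
force: [0.3, 0.2, -0.1]
finger_gap: 0.501
```

Emit:
jog_arm:
  commands:
    - {"xyz":[0,0,0],"rot":[0,0,0]}
    - {"xyz":[0,0,0],"rot":[0,0,0]}
    - {"xyz":[0,0,0],"rot":[0,0,0]}
    - {"xyz":[0,0,0],"rot":[0,0,0]}
    - {"xyz":[0,0,0],"rot":[0,0,0]}
  fingers: 0
  grip_force: 50

```text
t: 13.03
tcp_pos: [0.4571, -0.2672, 0.0971]
tool_rot: [0.963, -0.271, 0.001, 0.001]
force: [0.9, 0.1, -1.9]
finger_gap: 0.193
```

Emit:
jog_arm:
  commands:
    - {"xyz":[0,0,0.01],"rot":[0,0,0]}
    - {"xyz":[0,0,0.02],"rot":[0,0,0]}
    - {"xyz":[0,0,0.03],"rot":[0,0,0]}
    - {"xyz":[0,0,0.03],"rot":[0,0,0]}
    - {"xyz":[0,0,0],"rot":[0,0,0]}

```text
t: 13.45
tcp_pos: [0.4597, -0.2696, 0.1926]
tool_rot: [0.963, -0.271, 0.006, 0.003]
force: [0.9, -0.3, -1.1]
finger_gap: 0.194
```

Emit:
jog_arm:
  commands:
    - {"xyz":[0,0.02,0.01],"rot":[0,0,0.06]}
    - {"xyz":[0,0.035,0.01],"rot":[0,0,0.1]}
    - {"xyz":[0,0.035,0.01],"rot":[0,0,0.1]}
    - {"xyz":[0,0.035,0],"rot":[0,0,0.1]}
    - {"xyz":[0,0.035,0],"rot":[0,0,0.1]}

```text
t: 13.87
tcp_pos: [0.4563, -0.1055, 0.217]
tool_rot: [0.999, -0.043, 0.001, 0.0]
force: [0.9, 0.7, -1.9]
finger_gap: 0.192
```

Emit:
jog_arm:
  commands:
    - {"xyz":[0,0.035,0],"rot":[0,0,0.1]}
    - {"xyz":[0,0.035,0],"rot":[0,0,0.1]}
    - {"xyz":[0,0.025,0],"rot":[0,0,0.035]}
    - {"xyz":[0,0.01,0],"rot":[0,0,0]}
    - {"xyz":[0,0,0],"rot":[0,0,0]}

```text
t: 14.28
tcp_pos: [0.4556, 0.0002, 0.2162]
tool_rot: [0.997, 0.074, -0.0, -0.0]
force: [-0.3, -0.5, -1.2]
finger_gap: 0.191
```

Emit:
jog_arm:
  commands:
    - {"xyz":[0,0,0],"rot":[0,0,0]}
    - {"xyz":[0,0,0],"rot":[0,0,0]}
    - {"xyz":[0,0,0],"rot":[0,0,0]}

```text
t: 14.53
tcp_pos: [0.4568, -0.0032, 0.216]
tool_rot: [0.997, 0.072, 0.0, 0.0]
force: [-0.1, 0.6, -2.0]
finger_gap: 0.191
```

```bash
python3 - <<'E'
from h import *
s=manip.sense();print(s['t'],s['tcp_pos'],s['tool_rot'],s['force'])
a=snap('wrist','w2');snap('scene','s7');snap('side','d7')
for z,n in((.156,'toe'),):
  for x in(.557,.577,.6,.64,.67): print(n,x,proj('w2',(x,.016+.137*(x-.6),z)).round(),proj('w2',(x,.016+.137*(x-.6),z+.015)).round())
print('post',proj('w2',(.751,.035,.256)))
u,v=proj('w2',(.557,.01,.17)).astype(int)
g=cv2.cvtColor(a,cv2.COLOR_BGR2GRAY)
for r in range(60,300,5): print(r,''.join('%x'%(w//16) for w in g[r,u-75:u+105:2]))
print(u)
E
```

```text
14.5333 [ 0.45681633 -0.00319799  0.21596541] [9.97420859e-01 7.17738561e-02 2.16132275e-04 3.10536993e-04] [-0.11189313  0.63107805 -2.00303081]
toe 0.557 [255.  74.] [256.  71.]
toe 0.577 [256.  45.] [256.  39.]
toe 0.6 [256.   8.] [256.  -1.]
toe 0.64 [257. -60.] [257. -75.]
toe 0.67 [ 257. -117.] [ 257. -138.]
post [ 274.17053871 -992.29797566]
60 bbbbbbbbbbbbbbbbbbbaabbbbbbbbbbb966665bbbbbbbbbbbbbb7abbbbbbbbbbbbbbbbbbbbbbbbbbbbbbbbbbbb
65 bbbbbbbbbbbbbbbbbbbaa9bbbbbbbbbb889986bbbbbbbbbbbbbb7bbbbbbbbbbbbbbbbbbbbbbbbbbbbbbbbbbbbb
70 bbbbbbbbbbbbbbbbbbbbaabbbbbbbbbbb67777bbbbbbbbbbbbbb8abbbbbbbbbbbbbbbbbbbbbbbbbbbbbbbbbbbb
75 bbbbbbbbbbbbbbbbbbbbbabbbbbbbbbbb8889bbbbbbbbbbbbbbb9abbbbbbbbbbbbbbbbbbbbbbbbbbbbbbbbbbbb
80 bbbbbbbbbbbbbbbbbbbbb8bbbbbbbbbbbb889bbbbbbbbbbbbbbba9bbbbbbbbbbbbbbbbbbbbbbbbbbbbbbbbbbbb
85 bbbbbbbbbbbbbbbbbbbbb9bbbbbbbbbbbb889bbbbbbbbbbbbbbbaabbbbbbbbbbbbbbbbbbbbbbbbbbbbbbbbbbbb
90 bbbbbbbbbbbbbbbbbbbab8bbbbbbbbbbbbbbbcbbbbbbbbbbbbbbb9bbbbbbbbbbbbbbbbbbbbbbbbbbbbbbbbbbbb
95 bbbbbbbbbbbbbbbbbbbab8bbbbbbbbbbbbbbbbbbbbbbbbbbbbbbbbbbbbbbbbbbbbbbbbbbbbbbbbbbbbbbbbbb
[... 3106 characters left out ...]
11113abbbbbbb96444444469446a876
265 7777777777112111222111101321109aaaaaaaaaaaaaa222242222222222111117bbbbb5444411111111123467
270 377776432211212212211211111112bbbbbbbbbbbbbbb3222222222222211221111368bb443111111110011011
275 111111111111122222222222222215bbbbbbbbbbbbbbb722222222222222222121111111111111110101011110
280 001111111111111112111222222227baaaaaaabbbbabba22222222222222222222221111111111111101011110
285 111111001001111111111111112229aaaaaaaaaaaaaaaa23222222222322222222222212111111111111111110
290 11111001011010111111111111122bbbbbbbaaaaaaaaaa33333333333333332222222222222221111111111110
295 11110010110011011001111111215bbbbbbbbbbbbaaaaa73322233332323223232222222222222222221111111
255
```

```bash
python3 - <<'E'
from h import *
g=cv2.cvtColor(cv2.imread('pics/w2.png'),cv2.COLOR_BGR2GRAY)
for r in range(0,94,2): print(r,''.join('%x'%(w//16) for w in g[r,215:295]))
E
```

```text
0 baaa78bbbbbbbbbbbbbbbbbbbbbbba67889988878bbbbbbbbbbbbbbbbbbbbbbbbbbbbb87baabbbbb
2 baaa78bbbbbbbbbbbbbbbbbbbbbbba67889988878bbbbbbbbbbbbbbbbbbbbbbbbbbbbb77ba9abbbb
4 baaa88bbbbbbbbbbbbbbbbbbbbbbba68889988878bbbbbbbbbbbbbbbbbbbbbbbbbbbbb77ba9bbbbb
6 baab97bbbbbbbbbbbbbbbbbbbbbbba68889988878bbbbbbbbbbbbbbbbbbbbbbbbbbbbb97ba9bbbbb
8 ba9b98bbbbbbbbbbbbbbbbbbbbbbba67889988878bbbbbbbbbbbbbbbbbbbbbbbbbbbbb98bbbbbbbb
10 ba9b97bbbbbbbbbbbbbbbbbbbbbbba67889988878bbbbbbbbbbbbbbbbbbbbbbbbbbbbb98bababbbb
12 ba9ba59bbbbbbbbbbbbbbbbbbbbbba68889998878bbbbbbbbbbbbbbbbbbbbbbbbbbbbb78baabbbbb
14 ba9ba7bbbbbbbbbbbbbbbbbbbbbbba68889988878bbbbbbbbbbbbbbbbbbbbbbbbbbbba68babbbbab
16 baaba7bbbbbbbbbbbbbbbbbbbbbbba67889998878bbbbbbbbbbbbbbbbbbbbbbbbbbbba69b9bbbbbb
18 baaba7bbbbbbbbbbbbbbbbbbbbbbbb68889988878bbbbbbbbbbbbbbbbbbbbbbbbbbbbb89babbbbbb
20 ba9ba7abbbbbbbbbbbbbbbbbbbbbba68899988878bbbbbbbbbbbbbbbbbbbbbbbbbbbbb79aabbbbbb
22 ba9ba6abbbbbbbbbbbbbbbbbbbbbbb68899988878bbbbbbbbbbbbbbbbbbbbbbbbbbbba69babbbbbb
24 ba9ba6abbbbbbbbbbbbbbbbbbbbbba68889988878bbbbbbbbbbbbbbbbbbbbbbbbbbbba7ab9bbbbbb
26 bbbba59bbb
[... 2142 characters left out ...]
bbbbbbbbbbbbbbbb79babbbbbbbb
78 bbbbbb68bbbbbbbbbbbbbbbbbbbbbbbb9888889bbbbbbbbbbbbbbbbbbbbbbbbbbbbb79babbbbbbbb
80 bbbbab78bbbbbbbbbbbbbbbbbbbbbbbb888889bbbbbbbbbbbbbbbbbbbbbbbbbbbbbb7ab9bbbbbbbb
82 bbbaab79bbbbbbbbbbbbbbbbbbbcbbbb888889bbbbbbbbcbbbbccbbbbbbbbcbbbbba7ab9bbbbbbbb
84 bbbbab89bbbbbbbbbbbbbbbbbbbbbbbb888889bbbcbbbbbbbbbbbbbbbbbbbbbbbbbb8ababbbbbbbb
86 bbbbab89bbcbbbbbcbbbbbbbbbbbbbb9888889bbbbcbbbbbbbbbbbbbbbbbbbbbbbbb7bbabbbbbbbb
88 bbbbab89bbbbbbbbbbbbbbbbbbbbbbbbb889bbbbbbbbbbbcbbbbbbbbbcbbbbbbbbbb7bb9bbbbbbbb
90 bbbaab98bbbbbbbbbbbbbbbbbbbbbbbbbbbbbbbcbbbbbbbbbbbbbbbbbbbbbbbbbbcb7bb9bbbbbbbb
92 bbbaab98bbbbbbbbbbbbbbbbbbbbbbbbbbbbbbbbbbbbbbbbbbbbbbbbbbbbbbbcbbb77bbabbbbbbbb
```

```bash
python3 - <<'E'
from h import *
def pl(f,a,b): return P(f).T@np.cross(np.r_[a,1],np.r_[b,1])
c=lambda p,ox:np.array(p)/4+[ox,115]
print('f',np.load('pics/w2.npz')['K'][0,0])
for f,a,b,ox in(('s615',(120,226),(200,176),240),('d6',(100,232),(225,192),255)):
    A=np.array([pl('w2',(249.8,0),(249.6,50)),pl(f,c(a,ox),c(b,ox))]);A/=np.linalg.norm(A[:,:3],axis=1)[:,None]
    for x in(.57,.6,.64): print(f,x,np.linalg.solve(A[:,1:3],-A[:,3]-A[:,0]*x).round(4))
for z in(.156,.165,.178): print(z,atz('w2',(249.7,72),z),atz('w2',(249.7,0),z))
X=atz('w2',(254,250),.21);print(X, np.load('pics/w2.npz')['t'])
s=manip.sense()['tcp_pos'];print(s,proj('w2',s))
E
```

```text
f 272.5179371752782
s615 0.57 [0.0165 0.152 ]
s615 0.6 [0.0206 0.1516]
s615 0.64 [0.026  0.1511]
d6 0.57 [0.0164 0.1566]
d6 0.6 [0.0205 0.1565]
d6 0.64 [0.026  0.1565]
0.156 [0.55787792 0.01464574] [0.60454243 0.02121077]
0.165 [0.55644636 0.01430739] [0.60122725 0.02060742]
0.178 [0.55437853 0.01381866] [0.59643866 0.01973591]
[ 0.43928554 -0.00580897] [-0.06926067  0.40063983  0.50125794]
[ 0.45653514 -0.00284182  0.21580664] [253.2801863 229.2131593]
```

Emit:
jog_arm:
  commands:
    - {"xyz":[0,0.002,-0.009],"rot":[0,0,0]}
    - {"xyz":[0,0.0015,-0.009],"rot":[0,0,0]}
    - {"xyz":[0.015,0.002,0],"rot":[0,0,0]}
    - {"xyz":[0.015,0.002,0],"rot":[0,0,0]}
    - {"xyz":[0.015,0.002,0],"rot":[0,0,0]}

```text
t: 15.1
tcp_pos: [0.5011, 0.008, 0.1965]
tool_rot: [0.997, 0.073, -0.001, -0.0]
force: [-0.6, 0.2, -1.9]
finger_gap: 0.195
```

Emit:
jog_arm:
  commands:
    - {"xyz":[0.01,0.0015,0],"rot":[0,0,0]}
    - {"xyz":[0.01,0.0015,0],"rot":[0,0,0]}
    - {"xyz":[0.01,0.0015,0],"rot":[0,0,0]}
    - {"xyz":[0,0,0],"rot":[0,0,0]}
    - {"xyz":[0,0,0],"rot":[0,0,0]}

```text
t: 15.52
tcp_pos: [0.5313, 0.0124, 0.1975]
tool_rot: [0.997, 0.073, -0.001, -0.0]
force: [-0.6, 0.5, -2.2]
finger_gap: 0.192
```

```bash
python3 - <<'E'
from h import *
s=manip.sense();print(s['t'],s['tcp_pos'],s['force'],s['tool_rot'])
a=snap('wrist','w3');g=cv2.cvtColor(a,cv2.COLOR_BGR2GRAY)
print('line y at tcp x',.0165+.14*(s['tcp_pos'][0]-.57))
for r in range(0,270,6): print(r,''.join('%x'%(w//16) for w in g[r,205:300]))
E
```

```text
15.5167 [0.53125216 0.01238328 0.19748739] [-0.6134146   0.51957469 -2.19274557] [ 9.97329742e-01  7.30281134e-02 -5.24801138e-04 -7.34131846e-05]
line y at tcp x 0.011075302420004002
0 aaaaaaaaaaaaa677777787787877778888787887776555556778889888766787878777777777777777777777777768a
6 aaaaaaaaaaaaa777777788778888787778777778778755556788899888766888777778787777777778877777777768a
12 aaaaaaaaaaaaa766777777878787788888777887778875556788899888767788888888888787887888887877777779a
18 abbbaaaaaaaaa86787888877788787888888888875555555678889988876688878888787877778788788877778767aa
24 abaaaabaaaaaa86788887776678888888888888876555555678889988776778888888878877878874335788777767aa
30 aaaaaabbbbbaaa6788877788888888888888788888888755678889988776778788888888888788888888887877779aa
36 aaaaaabbaaaaaa677778878888888888887888888888887567889998876688877788888888788888888877778767abb
42 aabaabbabbbbba778888888888888888888888888888887567889998876688888888888888888888887888777768abb
48 abbbbaaaaabababa89999999998889999aaa99999aaaaa96688899988778bbbbbbbbbbbbbbbbbbbbbbbbbbbba8aabaa
54 bbbbbabbbbbbabba9ba7bbbb
[... 2864 characters left out ...]

228 777777777777777777777764444444431111110101101011000000000001000002124444454469bbbbbbbbbbbbbbbbb
234 7777777777777777777774444444443111111111111110111111111000000100010114444444447bbbbbbbbbbbbbbbb
240 77777777211111011113444444444311111111111111111111111111111111111001023444444443211111001127bbb
246 7777531110111111124444444444311111111111112111111111111111111111111111234444444443111011111117b
252 33431111001001013444444444431101111111111111111111111111111121111111111234444444444211111111111
258 32101010110111111012345666511110111111111111111111111212122222212221222236666542211111111111111
264 11112212122111111111111146521111012442311111111233333333455556895222222246532222222222222222222
```

Emit:
jog_arm:
  commands:
    - {"xyz":[0.008,-0.0005,0],"rot":[0,0,0]}
    - {"xyz":[0.01,0.0012,0],"rot":[0,0,0]}
    - {"xyz":[0.01,0.0013,0],"rot":[0,0,0]}
    - {"xyz":[0.01,0.0014,0],"rot":[0,0,0]}
    - {"xyz":[0,0,0],"rot":[0,0,0]}

```text
t: 15.98
tcp_pos: [0.5727, 0.0155, 0.1982]
tool_rot: [0.997, 0.073, 0.002, 0.0]
force: [0.6, 0.3, -1.6]
finger_gap: 0.197
```

Emit:
jog_arm:
  commands:
    - {"xyz":[0.01,0.0014,0],"rot":[0,0,0]}
    - {"xyz":[0.01,0.0014,0],"rot":[0,0,0]}
    - {"xyz":[0.01,0.0014,0],"rot":[0,0,0]}
    - {"xyz":[0,0,0],"rot":[0,0,0]}
    - {"xyz":[0,0,0],"rot":[0,0,0]}

```text
t: 16.4
tcp_pos: [0.5993, 0.02, 0.1976]
tool_rot: [0.997, 0.073, -0.0, -0.0]
force: [-0.4, 0.2, -1.7]
finger_gap: 0.194
```

```bash
python3 - <<'E'
from h import *
s=manip.sense();print(s['t'],s['tcp_pos'],s['force'])
a=snap('wrist','w4');g=cv2.cvtColor(a,cv2.COLOR_BGR2GRAY);snap('scene','s8')
print('line y at tcp x',.0165+.14*(s['tcp_pos'][0]-.57))
for r in range(60,262,8): print(r,''.join('%x'%(w//16) for w in g[r,205:300]))
E
```

```text
16.4 [0.59928244 0.0199505  0.19756584] [-0.39718241  0.16314931 -1.65689491]
line y at tcp x 0.020599542150115915
60 bbbbbbbbbbbba67888888888888886444444434444434333334443333333333334434444444688888888888879bbbbb
68 bbbbbbbbbbbba77888888888888888888888888888755533333333333346888888888888888888888888888779bbbbb
76 bbbbbbbbbbbba7788888888888888888888888888855554433333333335888888888888888888888888888878bbbbbb
84 bbbbbbbbbbbba9788888887678888888888888855555555556666666556888888888888888888678888888878bbbbbb
92 bbbbbbbbbbbbb977888888888888888888888888888887567888888876788888888888888888888888888877abbbbbb
100 bbbbbbbbbbbbba67888888888888888888888888888887667888888876788888888888888888888888888878bbbbbbb
108 bbbbbbbbba9aaba9766666666666665555555555555555468899a9887655555555566666666666665666668bbbbbbbb
116 bbba887877777787787689989999acbccbbbcbcbcbbbbb778899a98878bbbccbbbcbcbcccbbccccbb78bbbbbbbbbbbb
124 aa77777777777777787688888888888888888888888888778899a98878cccbbcbbcbcbcbbccccbccb79babbbbbbbbbb
132 7778887777777787687588888888888888888888888888778899a988778888888888888888889abcb7bb79
[... 909 characters left out ...]

212 778777655444456544446678856666666667976666666655666666555666689666666666568766533344445555558bb
220 78788787787776555555555555555555555401010001010000000000000000145555555555555555554667abbbbbbbb
228 787777877777877777778764444444431111111011111000101100100000100012224445554469bbbbbbbbbbbbbbbbb
236 7777777777775444444444444444443111111111111111111111111111000101101113444444445676676679bbbbbbb
244 777777611111221122344444444442111111111112111121111111111111111111111124444444444211111111115ab
252 77761010111011113444444444431111111111121111111111111211121112111111112244444444444211111111101
260 11111111011111111111111366621211111111111111111111121222222222222122222246652222222122111111111
```

Emit:
jog_arm:
  commands:
    - {"xyz":[0,0,-0.008],"rot":[0,0,0]}
    - {"xyz":[0,0,-0.008],"rot":[0,0,0]}
    - {"xyz":[0,0,-0.006],"rot":[0,0,0]}
    - {"xyz":[0,0,-0.004],"rot":[0,0,0]}
    - {"xyz":[0,0,0],"rot":[0,0,0]}

```text
t: 16.92
tcp_pos: [0.5982, 0.02, 0.1702]
tool_rot: [0.997, 0.073, -0.002, -0.0]
force: [-0.9, 0.0, -1.7]
finger_gap: 0.192
```

Emit:
jog_arm:
  commands:
    - {"xyz":[0,0,-0.0015],"rot":[0,0,0]}
    - {"xyz":[0,0,0],"rot":[0,0,0]}
    - {"xyz":[0,0,-0.0015],"rot":[0,0,0]}
    - {"xyz":[0,0,0],"rot":[0,0,0]}
    - {"xyz":[0,0,0],"rot":[0,0,0]}

```text
t: 17.33
tcp_pos: [0.5995, 0.0199, 0.169]
tool_rot: [0.997, 0.073, 0.0, 0.0]
force: [0.5, -0.3, -1.3]
finger_gap: 0.191
```

```bash
python3 - <<'E'
from h import *
s=manip.sense();print(s['t'],s['tcp_pos'],s['force'],s['ft_torque'])
E
```

```text
17.3333 [0.59947614 0.01987332 0.16903479] [ 0.50758344 -0.2685727  -1.25999455] [ 0.01815385  0.01170984 -0.00165275]
```

Not yet in contact; I lower further in small steps.

Emit:
jog_arm:
  commands:
    - {"xyz":[0,0,-0.001],"rot":[0,0,0]}
    - {"xyz":[0,0,0],"rot":[0,0,0]}
    - {"xyz":[0,0,-0.001],"rot":[0,0,0]}
    - {"xyz":[0,0,0],"rot":[0,0,0]}
    - {"xyz":[0,0,0],"rot":[0,0,0]}

```text
t: 17.75
tcp_pos: [0.5993, 0.0199, 0.1668]
tool_rot: [0.997, 0.073, -0.0, -0.0]
force: [-0.3, -0.4, -1.5]
finger_gap: 0.196
```

Emit:
jog_arm:
  commands:
    - {"xyz":[0,0,-0.001],"rot":[0,0,0]}
    - {"xyz":[0,0,0],"rot":[0,0,0]}
    - {"xyz":[0,0,0],"rot":[0,0,0]}
    - {"xyz":[0,0,0],"rot":[0,0,0]}
    - {"xyz":[0,0,0],"rot":[0,0,0]}

```text
t: 18.17
tcp_pos: [0.5995, 0.0198, 0.166]
tool_rot: [0.997, 0.073, 0.0, 0.0]
force: [-0.1, 0.2, -0.5]
finger_gap: 0.194
```

Emit:
jog_arm:
  commands:
    - {"xyz":[0,0,-0.001],"rot":[0,0,0]}
    - {"xyz":[0,0,0],"rot":[0,0,0]}
    - {"xyz":[0,0,0],"rot":[0,0,0]}
    - {"xyz":[0,0,0],"rot":[0,0,0]}
    - {"xyz":[0,0,0],"rot":[0,0,0]}

```text
t: 18.58
tcp_pos: [0.5998, 0.0198, 0.1657]
tool_rot: [0.997, 0.073, 0.001, 0.0]
force: [-1.5, -0.5, 5.5]
finger_gap: 0.192
```

Emit:
jog_arm:
  commands:
    - {"xyz":[0,0,-0.001],"rot":[0,0,0]}
    - {"xyz":[0,0,0],"rot":[0,0,0]}
    - {"xyz":[0,0,0],"rot":[0,0,0]}
    - {"xyz":[0,0,0],"rot":[0,0,0]}
    - {"xyz":[0,0,0],"rot":[0,0,0]}

```text
t: 19.0
tcp_pos: [0.5999, 0.0196, 0.1655]
tool_rot: [0.997, 0.073, 0.001, 0.0]
force: [-1.7, -0.5, 8.3]
finger_gap: 0.198
```

Emit:
jog_arm:
  commands:
    - {"xyz":[0,0,0.001],"rot":[0,0,0]}
    - {"xyz":[0,0,0.001],"rot":[0,0,0]}
    - {"xyz":[0,0,0],"rot":[0,0,0]}
    - {"xyz":[0,0,0],"rot":[0,0,0]}

```text
t: 19.33
tcp_pos: [0.5996, 0.0199, 0.1658]
tool_rot: [0.997, 0.073, 0.0, 0.0]
force: [-0.3, -0.7, 2.2]
finger_gap: 0.191
```

Emit:
jog_arm:
  commands:
    - {"xyz":[0,0,0],"rot":[0,0,0]}
    - {"xyz":[0,0,0],"rot":[0,0,0]}
    - {"xyz":[0,0,0],"rot":[0,0,0]}
    - {"xyz":[0,0,0],"rot":[0,0,0]}
    - {"xyz":[0,0,0],"rot":[0,0,0]}
  fingers: 0.55

```text
t: 19.75
tcp_pos: [0.5992, 0.0199, 0.1656]
tool_rot: [0.997, 0.073, -0.0, -0.0]
force: [-0.5, -0.2, 0.4]
finger_gap: 0.551
```

```bash
cat > trk.py <<'E'
from h import *
import sys
g0=None
for i in range(int(sys.argv[1])):
    a=manip.snapshot('wrist');g=cv2.cvtColor(a,cv2.COLOR_BGR2GRAY)
    r=g[178:200,200:312].astype(int)   # basket edges
    m=[np.flatnonzero(x<130) for x in r]; l=np.median([x[0] for x in m if len(x)]);h=np.median([x[-1] for x in m if len(x)])
    b=g[222:240,225:285]; M=cv2.moments((b<45).astype(np.uint8))
    print((l+200,h+200,round(225+M['m10']/max(M['m00'],1),1)),end=' ')
cv2.imwrite('pics/wl.png',a);print(manip.sense()['t'])
E
python3 trk.py 12
```

```text
(np.float64(200.0), np.float64(292.0), 254.7) (np.float64(200.0), np.float64(292.0), 254.7) (np.float64(200.0), np.float64(292.0), 254.7) (np.float64(200.0), np.float64(292.0), 254.5) (np.float64(200.0), np.float64(291.0), 254.3) (np.float64(200.0), np.float64(291.0), 254.0) (np.float64(200.0), np.float64(290.0), 253.7) (np.float64(200.0), np.float64(290.0), 253.6) (np.float64(200.0), np.float64(290.0), 253.5) (np.float64(200.0), np.float64(290.0), 253.6) (np.float64(200.0), np.float64(290.0), 253.7) (np.float64(200.0), np.float64(291.0), 254.0) 20.35
```

Emit:
jog_arm:
  commands:
    - {"xyz":[0,0,0.01],"rot":[0,0,0]}
    - {"xyz":[0,0,0.02],"rot":[0,0,0]}
    - {"xyz":[0,0,0.03],"rot":[0,0,0]}
    - {"xyz":[0,0,0.03],"rot":[0,0,0]}
    - {"xyz":[0,0,0],"rot":[0,0,0]}

```text
t: 20.77
tcp_pos: [0.6036, 0.0193, 0.2633]
tool_rot: [0.997, 0.073, 0.007, 0.002]
force: [1.6, 0.0, -0.1]
finger_gap: 0.546
```

Emit:
jog_arm:
  commands:
    - {"xyz":[-0.02,0,0.02],"rot":[0,0,0]}
    - {"xyz":[-0.04,0,0],"rot":[0,0,0]}
    - {"xyz":[-0.03,0,0],"rot":[0,0,0]}
    - {"xyz":[0,0,0],"rot":[0,0,0]}
    - {"xyz":[0,0,0],"rot":[0,0,0]}

```text
t: 21.18
tcp_pos: [0.508, 0.0201, 0.2766]
tool_rot: [0.997, 0.073, 0.0, 0.0]
force: [1.3, -0.0, 0.5]
finger_gap: 0.55
```

```bash
python3 - <<'E'
from h import *
for i in range(14):
    a=snap('wrist',f'w9{i}');g=cv2.cvtColor(a,cv2.COLOR_BGR2GRAY)
    u,v=proj(f'w9{i}',(.6,.02,.1825)).round().astype(int)
    x0,y0=max(u-30,0),max(v-30,0)
    n,l,st,ce=cv2.connectedComponentsWithStats((g[y0:y0+60,x0:x0+60]<60).astype(np.uint8))
    k=1+st[1:,4].argmax() if n>1 else 0; c=ce[k]+[x0,y0]
    print(st[k,4],c.round(1),atz(f'w9{i}',c,.1825).round(4))
print(manip.sense()['t'],manip.sense()['force'].round(2),u,v)
s=snap('scene','s9');d=snap('side','d9')
c=lambda im,x,y:cv2.resize(im[y:y+75,x:x+100],(400,300),interpolation=cv2.INTER_CUBIC)
cv2.imwrite('pics/fin.png',np.hstack([c(s,240,115),c(d,255,115)]))
print('pail diff',cv2.absdiff(s,cv2.imread('pics/s0.png'))[150:192,180:208].max())
b=(.6,.02,.1825)
for f,im in(('s9',s),('d9',d)):
    u,v=proj(f,b).round().astype(int);m=(cv2.cvtColor(im[v-14:v+14,u-12:u+12],cv2.COLOR_BGR2GRAY)<60);p=np.argwhere(m);print(f,u,v,p.mean(0)[::-1]+[u-12,v-14],len(p))
E
```

```text
487 [270.5  92.1] [0.6009 0.0189]
476 [269.9  94.5] [0.6008 0.0188]
473 [269.1  95.7] [0.6006 0.0191]
474 [269.1  95.9] [0.6007 0.0191]
470 [269.   95.9] [0.6006 0.0192]
478 [269.   95.6] [0.6006 0.0193]
483 [269.   95.3] [0.6005 0.0195]
482 [269.1  95. ] [0.6005 0.0194]
484 [269.2  94.5] [0.6006 0.0195]
493 [269.3  94.3] [0.6006 0.0195]
498 [269.3  94.2] [0.6006 0.0194]
486 [269.4  94.1] [0.6005 0.0194]
483 [269.6  94.1] [0.6005 0.0192]
478 [269.8  94. ] [0.6005 0.0191]
21.8833 [ 0.1  -0.   -0.08] 269 95
pail diff 10
s9 272 163 [273.  163.1] 10
d9 288 164 [287.65671642 164.49253731] 67
```

```bash
python3 -c "
from station import manip
print(manip.sign_off())"
```

```text
the job is handed in; nothing more can be done
None
```

The job is handed in: the steel rack hangs by its bail from the hook's toe, over the tray. I signed off at about 22 s of the 64 s allowed. The sign-off gives no verdict.

**What I did:**
- **Steadying the hook:** the first touch was too high. The hook ended up leaning against the wrong side of the fingers. I lifted off, went in about 20 mm lower, stopped it, and backed off slowly so it followed to plumb. It was left swinging only about ±0.015 rad, watched untouched for about 0.8 s, before I went near the rack.
- **Hanging the rack:** I took the grey rack, not one of the three yellow look-alikes, by its block with the jaws along its long side. I turned it in line with the toe, slid the bail over, lowered it until I felt contact and let go.

**Last checks:**
- **Block position:** it is about 25 mm along the toe from the seat and under 2 mm to the side. The camera position agrees with the expected height of 22 mm above the seat.
- **Motion:** the block moved less than 1 mm over 0.65 s.
- **Pail:** the scene picture around it is unchanged from the start.
- **Gripper:** it is clear of everything, with the force reading about zero.

**Limits of the checks:**
- **Tilt:** I did not measure it. I took the rack as upright because it was released upright and hardly moved.
- **Finger height:** at the first touch the fingertips looked about 13 mm higher in the camera than the reported tool position. I did not explain this.
- **Pictures:** I had viewed 12 pictures, the limit, before grasping the rack, so the later checks were numeric.

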